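# Close the capsule filler and hold it shut

## Task

The capsule bodies in the hand filler are loaded: pick up the cap plate, turn it the one way that fits, lower it (do not drop it) over the filler's two dowels until it lies flat on the sprung bed, and press plate and bed down together as far as they go so that the capsules close. Finish while still pressing: the program ends with the robot holding the plate and bed fully down. Leave the tamper, the jar and the clipper on its stand where they are.

Things in the scene. Friction and masses are not known exactly. Their poses are not given: they have to be found in the camera images.
- filler: Hand capsule filler fixed to the bench, turned up to 0.8 rad: aluminium plinth 116 x 196 x 10 mm, on it a block 52 x 150 mm up to 30 mm height, a sprung white bed above it. Long side along its y, z up; origin at the centre of the underside. Two steel dowels with bullet-shaped tips stand at x = 0: 12 mm thick at y = +62 mm, 8 mm thick at y = -62 mm.
- bed (a joint): Travel of the sprung bed, m: 0 = up (start), 0.008 = fully down on its stop; it springs back when not pressed. It starts to sink under about 5 N and needs about 15 N for full travel, of which the cap plate's weight gives 2 to 3 N; harder pressing just rests on the stop.
- bed_top (a point): Centre of the bed's top face, 52 mm above the bench when up, 44 mm when fully down; axes as filler. The bed is a white plate 56 x 150 x 12 mm with 30 capsule mouths; the dowels stand through it, and a 24 mm wide finger tab sticks out 15 mm at its large-dowel (+y) end.
- dowel_large (a point): Tip of the filler's 12 mm dowel, on its axis, 72 mm above the bench. The dowel stands 20 mm over the raised bed; its last 8 mm taper to a blunt point.
- dowel_small (a point): Tip of the filler's 8 mm dowel, likewise 72 mm above the bench.
- cap_plate: Loose white plastic plate, 60 (x) x 150 (y) x 20 mm, 0.26 kg, with 30 capsule caps, flat on the bench right way up, turned up to a quarter turn. Through holes for the dowels: 14 mm at y = +62, 10 mm at y = -62 mm; it fits only large hole on large dowel. A 24 mm wide tab sticks out 15 mm at the large-hole (+y) end. Origin: centre of the underside. Grip across its width at the middle.
- hole_large (a point): Centre of the 14 mm dowel hole, at the underside of the cap plate.
- hole_small (a point): Centre of the 10 mm dowel hole, at the underside of the cap plate.
- tamper: Bystander: hand tamper, a clear plate 50 x 112 mm on short steel pins with a steel bow handle, 47 mm high in all; origin at the centre of its underside. Not used.
- pill_jar: Bystander: amber jar with a cap, 52 mm across, 85 mm high; origin at the centre of its underside. Not used.
- clipper: Bystander: white hair clipper upright in a round black charging stand 84 mm across, 160 mm high in all; origin at the centre of its underside. Not used.

How it is judged:
On the way, in this order (a step that is already met when the one before it is completed fails the run):
1. the cap plate is lifted off the bench (height (world z) of cap_plate above 0.03 m), for 0.1 s.
2. both holes of the cap plate are threaded on their dowels, large on large (horizontal distance between hole_large and dowel_large below 0.004 m and horizontal distance between hole_small and dowel_small below 0.004 m and height (world z) of each of hole_large, hole_small below 0.066 m).
At the end, for the whole second after the job is handed in: The cap plate is on both dowels the right way round (each hole within 3 mm of its dowel's axis), flat on the bed (under 2 mm of gap at both dowels, tilt under 0.03 rad), at rest, and the robot is still holding it with more than 4 N so that the bed stays at least 6.8 mm down of its 8 mm travel (horizontal distance between hole_large and dowel_large below 0.003 m and horizontal distance between hole_small and dowel_small below 0.003 m and z of each of hole_large, hole_small in the frame of bed_top below 0.002 m and angle between cap_plate's own z axis and vertical below 0.03 rad and value of joint bed above 0.0068 m and linear speed of cap_plate below 0.01 m/s and contact force between any of the fingers, the arm and cap_plate above 4 N); the arm keeps its last pose, push and grip.
It fails at once if the cap plate is let go while it is still more than 14 mm above the raised bed (dropped) (height (world z) of cap_plate above 0.066 m and contact force between the fingers and cap_plate below 0.05 N).
It fails at once if the tamper, the jar or the clipper is shifted by more than 30 mm (distance of any of tamper, pill_jar, clipper from where it was at the start of the episode above 0.03 m).
It also fails if it takes over 45 s, if anything falls off the work surface, if the arm or the gripper's body presses on something with over 40 N, if the wrist force passes 120 N, or if a joint passes its speed limit or range.

## Robot

A 7-joint arm with a two-finger parallel gripper is mounted at the origin on the work surface. World frame = base frame: x ahead of the robot, y to its left, z up, the work surface at z = 0. Lengths are in m, angles in rad, forces in N, time in s.
With the tool pointing down it reaches from about 0.35 to 0.9 m from the base axis. Payload 8.1 kg.
Tool frame: the origin (TCP) lies on the centre line of the jaws, within the pads' length; the fingertips stand 19 mm ahead of it and the grasp point (between the pads) is the TCP (arm.tip_reach is the distance from the TCP to the fingertips, in m); z points along the fingers, y is the line along which they close (so a half turn about z gives the same grasp; the last joint's range is limited). The gripper opens to 92 mm and grips with 3 to 60 N. Pads are 19 mm wide; open, the fingers measure 130 mm over their backs; the gripper's body (75 mm by 190 mm) begins 47 mm behind the grasp point.
Start: joints at [-1.258, 0.434, 0.025, 1.573, -0.012, 1.134, -0.075], TCP at [0.252, 0.572, 0.246] pointing down, gripper open.
Joint ranges: [-2.62, 2.62], [-0.44, 2.09], [-1.27, 1.32], [0.08, 2.57], [-1.32, 4.46], [0.12, 2], [-2.74, 2.74]. Speed limits (rad/s): [2.22, 2.22, 3.01, 3.01, 3.14, 3.14, 3.14].

## Interface

Orientations are given as a rotation vector (axis times angle).
In Python, from cell import arm gives the robot as it stands.
- The arm moves only by the tool arm_command, never from a script. Its argument "targets" is a list that holds one entry, the list of rows, each a list of 6 numbers: the shift along the tool's x, y, z in m, then the turn, a rotation vector about the tool's x, y, z in rad. A call has 1 to 10 rows; each row shifts and turns the commanded pose from where the row before left it, along the tool's axes as they then stand; what a row does not reach is not made up. A row lasts 1/8 s, in which the tool goes at most 62.5 mm and 10.7 degrees, less where a joint would pass 70% of its speed; a pose out of reach is approached as far as the arm can. A call with a gripper value outside its range is refused whole. "jaw" is the finger opening in m, from 0 to 0.0918, set as the call begins (left out, the last holds). The fingers move at their own pace and stop on an object; "newtons" is the grip in N (left out, the last holds). Time passes only in rows, so rows that do not move let the fingers close. It gives the time, the measured TCP pose, the force, the opening and the grip force at its end, in the units of the state.
- arm.observe(): the state, without advancing time (a new reading comes with each control period).
- arm.get_image(name): name is "scene" or "top"; returns a dict with "pixels" (400x640x3 uint8, red, green, blue), "z_map" (400x640 float32, m along the optical axis (not along the pixel's ray), 0 where there is no reading), "fx", "fy", "cx", "cy" (pixels), "xyz" and "rotation" of the camera in the world. Camera axes: x right, y down, z forward; pixel columns grow to the right and rows downward; lengths in m; the calibration is good to about 2 mm. A picture is of the moment at which its call begins.
- arm.sign_off(): hands the job in; it is judged then, once.
The state is a dict: "clock": time; "joints": joint angles; "dq": joint speeds; "joint_efforts": joint torques, N m; "position": TCP position; "ee_rot": TCP orientation; "force": force on the tool from outside, world axes, zero at the start; "ft_torque": the same for the moment, N m; "width": opening from 0.0 (shut) to 1.0 (fully open); "gripper_force": force on a finger pad.
Only numpy, scipy, OpenCV 4.12 (cv2) and the standard library are available. Lean on these libraries where they do the work, as an engineer would, in place of code of your own. Each camera call takes 0.05 s, during which the arm holds its last target. There are 200 camera calls.

## Working session

There is one attempt and no reset: what is moved stays moved. The work goes in short steps, Python scripts to look and compute and a tool call to move; the robot and the scene stay as the last step left them, time stands still between calls to the robot, and variables do not carry over. Pictures are saved under pics/ and viewed, at most 10 in all, crops included, and the job is handed in when it is done.

Besides the shell and the picture viewer there is one more tool, called as name(argument=value, ...) on one line, values as JSON. arm_command: Moves the arm, as the interface text tells. Its arguments: {"type":"object","properties":{"targets":{"type":"array","items":{"type":"array","items":{"type":"array","items":{"type":"number"}}}},"jaw":{"type":"number"},"newtons":{"type":"number"}},"required":["targets"]}

```bash
mkdir -p pics; ls
cat > h.py <<'E'
from cell import arm
import numpy as np, cv2
from scipy.spatial.transform import Rotation as R
def world(im,u,v,z=None):
    Rm=np.array(im['rotation'],float)
    if Rm.shape!=(3,3): Rm=R.from_rotvec(Rm).as_matrix()
    o=np.array(im['xyz'])
    d=Rm@np.array([(u-im['cx'])/im['fx'],(v-im['cy'])/im['fy'],1])
    if z is None: return o+d*im['z_map'][int(round(v)),int(round(u))]
    return o+d*(z-o[2])/d[2]
E
python3 - <<'E'
from h import *
s=arm.observe(); print(s)
for n in ("top","scene"):
    im=arm.get_image(n); print(n,im['xyz'],im['rotation'],im['fx'],im['cx'],im['cy'])
    cv2.imwrite(f'pics/{n}0.png',im['pixels'][:,:,::-1]); np.save(n+'0.npy',im,allow_pickle=True)
E
```

```text
pics
{'clock': 0.0, 'joints': array([-1.25760447,  0.43522503,  0.02497204,  1.57411788, -0.01160421,
        1.13399327, -0.07507505]), 'dq': array([ 0.00027058,  0.0009025 ,  0.00019454, -0.00081161, -0.00062038,
       -0.00022776, -0.00106097]), 'joint_efforts': array([-8.89688436e-04, -6.67845368e+01,  9.84138586e-01, -3.14460683e+01,
       -6.07311074e-02,  4.28872823e-02,  9.24079859e-05]), 'position': array([0.25229679, 0.57127571, 0.24493563]), 'ee_rot': array([-6.48460829e-01, -3.07374312e+00,  2.49273789e-03]), 'force': array([-0.12996097, -0.83109697,  0.42253878]), 'ft_torque': array([-0.03462785, -0.0004729 , -0.01667356]), 'gripper_force': 0.0, 'width': 0.9989178457531024}
top [ 0.40859135 -0.01055914  1.24896291] [-2.08760267  2.14485866 -0.17265115] 476.2082084389425 322.6538175295971 206.86059834073032
scene [ 1.43685185 -0.33074362  0.84646836] [-1.99740506 -1.28534916  0.58907464] 400.87788377116146 321.4412912740379 203.6614100833018
```

View pics/top0.png

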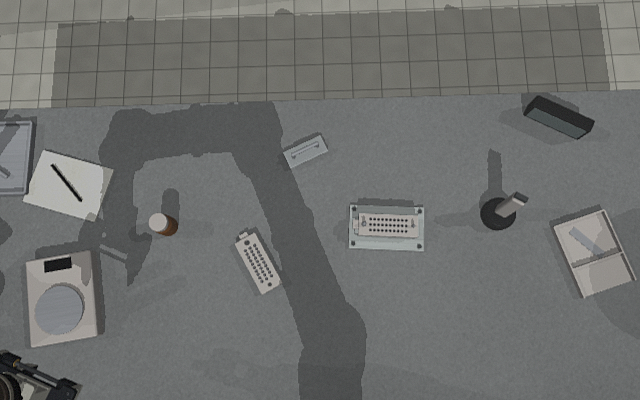

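View pics/scene0.png

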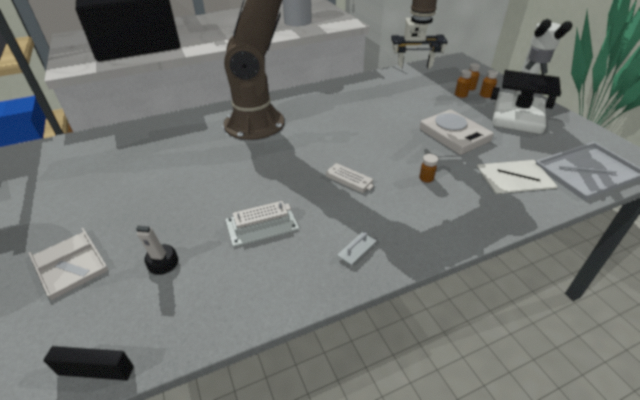

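The top view shows the cap plate near (258,263) with its tab at (240,235), and the filler at (386,227) with its tab at the left. The tamper is at (305,150), the jar at (163,224) and the clipper at (498,212). Next I'll enlarge both parts.

Run:
```python
from h import *
p=np.load('top0.npy',allow_pickle=True).item()['pixels'][:,:,::-1]
a=cv2.resize(p[222:302,222:294],None,fx=7,fy=7,interpolation=cv2.INTER_CUBIC)
b=cv2.resize(p[196:256,340:432],None,fx=8,fy=8,interpolation=cv2.INTER_CUBIC)
cv2.imwrite('pics/capc.png',a);cv2.imwrite('pics/filc.png',b)
```

```text
(no output)
```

View pics/capc.png

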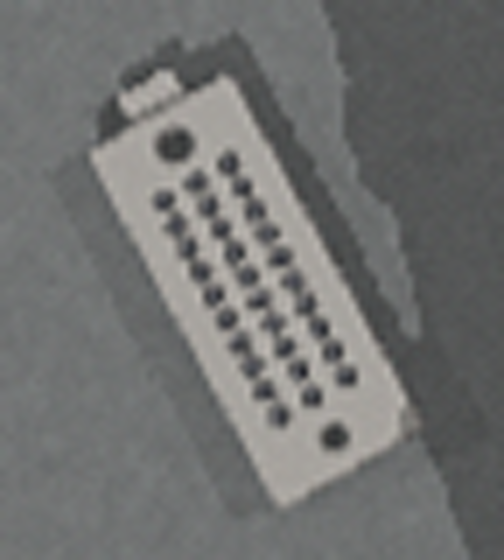

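View pics/filc.png

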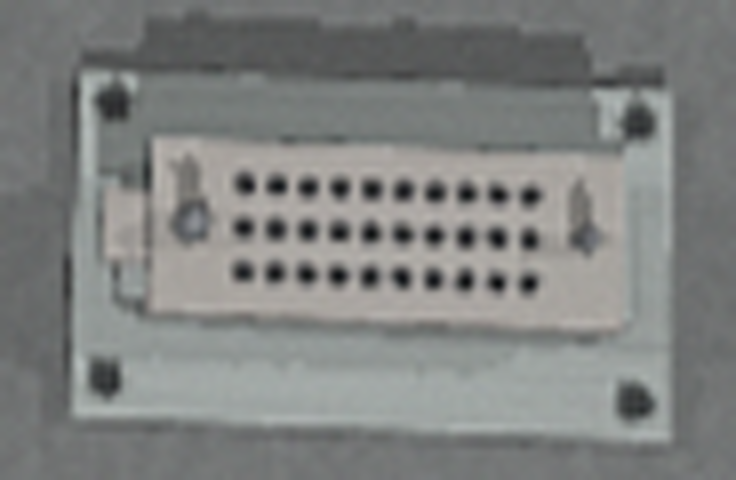

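The cap crop shows the large hole at (175,145) and the small one at (334,437). The filler crop shows the large dowel at (190,220), the small one at (587,237) and a 3x10 grid of capsule mouths centred at (387,234). I'll use the blob grids for sub-pixel poses.

```bash
cat >> h.py <<'E'
def grid(im,box,z,quad,thr=None):
    """dark blobs inside quad (full-image px), projected to plane z: returns Nx2 xy, areas(px)"""
    u0,v0,u1,v1=box; k=8
    g=cv2.cvtColor(im['pixels'],cv2.COLOR_RGB2GRAY)[v0:v1,u0:u1]
    g=cv2.resize(g,None,fx=k,fy=k,interpolation=cv2.INTER_CUBIC)
    m=np.zeros_like(g); q=((np.array(quad)-[u0,v0]+.5)*k).astype(np.int32); cv2.fillPoly(m,[q],255)
    t=thr or cv2.threshold(g[m>0].reshape(-1,1),0,255,cv2.THRESH_OTSU)[0]
    n,_,st,c=cv2.connectedComponentsWithStats(((g<t)&(m>0)).astype(np.uint8))
    o=[(*world(im,(c[i][0]+.5)/k-.5+u0,(c[i][1]+.5)/k-.5+v0,z)[:2],st[i][4]) for i in range(1,n) if st[i][4]>60]
    return np.array(o)
def pose(P):  # centre + angle of blob cloud's long axis
    (c,(w,h),a)=cv2.minAreaRect((P*1000).astype(np.float32)); 
    d=np.linalg.svd(P-P.mean(0))[2][0]; d=d*np.sign(d[1]) 
    return P.mean(0),d,np.array(c)/1000,(w,h)
E
python3 - <<'E'
from h import *
im=np.load('top0.npy',allow_pickle=True).item()
f=lambda u0,v0,k,L:[((x+.5)/k-.5+u0,(y+.5)/k-.5+v0) for x,y in L]
A=grid(im,(222,222,294,302),.02,f(222,222,7,[(110,155),(225,95),(395,400),(290,490)]))
print('cap n',len(A),A[:,2].astype(int)); print(pose(A[:,:2]))
cp=A[A[:,2]<np.sort(A[:,2])[-2],:2] if len(A)==32 else A[:,:2]
print('caps',len(cp),pose(cp)); b=A[np.argsort(A[:,2])[-2:]];print('holes',b,b[:,:2].mean(0))
B=grid(im,(340,196,432,256),.052,f(340,196,8,[(222,165),(553,175),(550,304),(222,290)]))
print('bed n',len(B),B[:,2].astype(int)); print(pose(B[:,:2]))
for p in f(340,196,8,[(190,220),(587,237)]): print(world(im,*p,z=.066))
for p in f(340,196,8,[(152,138),(626,150),(150,312),(622,330)]): print(world(im,*p,z=.052))
E
```

```text
cap n 10 [1513 5901 2861 2860 1639  542 2341  504  533  864]
(array([0.48622313, 0.18098042]), array([0.87626883, 0.48182252]), array([0.49433005, 0.18210086]), (123.33384704589844, 28.010093688964844))
caps 10 (array([0.48622313, 0.18098042]), array([0.87626883, 0.48182252]), array([0.49433005, 0.18210086]), (123.33384704589844, 28.010093688964844))
holes [[5.16774625e-01 1.94317467e-01 2.86100000e+03]
 [5.01494865e-01 1.70053608e-01 5.90100000e+03]] [0.50913475 0.18218554]
bed n 30 [382 353 341 346 379 371 376 348 334 355 362 391 360 367 363 349 333 366
 373 360 365 366 347 342 359 356 335 351 315 335]
(array([ 0.57949397, -0.15297044]), array([0.07056882, 0.99750691]), array([ 0.57950262, -0.15295299]), (90.21702575683594, 28.175613403320312))
[ 0.58349087 -0.09018977  0.066     ]
[ 0.5746201 -0.2136858  0.066    ]
[ 0.61225983 -0.08012916  0.052     ]
[ 0.60406758 -0.23005782  0.052     ]
[ 0.55659345 -0.07734498  0.052     ]
[ 0.54677985 -0.22529798  0.052     ]
```

Run:
```python
from h import *
im=np.load('top0.npy',allow_pickle=True).item()
f=lambda u0,v0,k,L:[((x+.5)/k-.5+u0,(y+.5)/k-.5+v0) for x,y in L]
for t in (80,100):
    A=grid(im,(222,222,294,302),.02,f(222,222,7,[(110,155),(225,95),(395,400),(290,490)]),t)
    i=np.argsort(A[:,2]);print(t,len(A),A[i,2].astype(int)); print(pose(A[i[:-2],:2])); print(A[i[-2:]],A[i[-2:],:2].mean(0))
c=world(im,*f(222,222,7,[(175,145)])[0],z=.02),world(im,*f(222,222,7,[(334,437)])[0],z=.02);print(c,np.mean(c,0))
s=arm.observe();Rm=R.from_rotvec(s['ee_rot']).as_matrix();print(Rm)
```

```text
80 31 [ 66  66  74 108 115 129 130 134 136 138 140 143 144 148 150 153 153 155
 155 158 159 161 164 169 171 176 179 185 211 441 842]
(array([0.49359989, 0.18204866]), array([0.87373502, 0.48640222]), array([0.49384137, 0.18208438]), (90.90110778808594, 30.135009765625))
[[4.39847160e-01 1.52725697e-01 4.41000000e+02]
 [5.48132691e-01 2.11524459e-01 8.42000000e+02]] [0.49398993 0.18212508]
100 30 [ 266  274  274  287  290  295  298  299  300  304  304  305  314  316
  322  322  330  332  333  334  335  339  345  348  388  400  627  638
  643 1128]
(array([0.49389931, 0.1801207 ]), array([0.87543134, 0.4833425 ]), array([0.48697412, 0.17824657]), (107.115234375, 28.648338317871094))
[[4.70054233e-01 1.84809729e-01 6.43000000e+02]
 [5.48283252e-01 2.11596915e-01 1.12800000e+03]] [0.50916874 0.19820332]
(array([0.54843388, 0.21151791, 0.02      ]), array([0.43986243, 0.15283345, 0.02      ])) [0.49414815 0.18217568 0.02      ]
[[-9.14797456e-01  4.03912674e-01 -4.07802040e-04]
 [ 4.03912845e-01  9.14796496e-01 -1.33597777e-03]
 [-1.66562475e-04 -1.38686555e-03 -9.99999024e-01]]
```

arm_command(targets=[[[-0.0378,-0.0258,0,0,0,0],[-0.0378,-0.0258,0,0,0,0],[-0.0378,-0.0258,0,0,0,0],[-0.0378,-0.0258,0,0,0,0],[-0.0378,-0.0258,0,0,0,0],[-0.0378,-0.0258,0,0,0,0],[-0.0378,-0.0258,0,0,0,0],[-0.0378,-0.0258,0,0,0,0],[-0.0378,-0.0258,0,0,0,0],[-0.0378,-0.0258,0,0,0,0]]], jaw=0.0918)

```text
clock: 1.35
position: [0.4944, 0.1816, 0.2455]
ee_rot: [-0.648, -3.074, 0.0]
force: [0.6, 0.5, 0.6]
width: 1.002
gripper_force: 0.0
```

arm_command(targets=[[[0,0,0,0,0,0.17],[0,0,0,0,0,0.17],[0,0,0,0,0,0.17],[0,0,0,0,0,0.17],[0,0,0,0,0,0.17],[0,0,0,0,0,0.17],[0,0,0,0,0,0.17],[0,0,0,0,0,0.17],[0,0,0,0,0,0.17],[0,0,0,0,0,0.17]]])

```text
clock: 2.6
position: [0.4937, 0.1829, 0.2454]
ee_rot: [-2.742, -1.534, 0.001]
force: [0.2, -0.1, -0.5]
width: 1.002
gripper_force: 0.0
```

arm_command(targets=[[[0,0,0,0,0,0.17],[0,0,0,0,0,0.17],[0,0,0,0,0,0.17],[0,0,0,0,0,0],[0,0,0,0,0,0]]])

```text
clock: 3.22
position: [0.4939, 0.1831, 0.2456]
ee_rot: [3.036, 0.807, -0.0]
force: [-0.5, 0.8, -0.5]
width: 1.0
gripper_force: 0.0
```

```bash
cat >> h.py <<'E'
def to(x,y,zt,ang,dz=None):
    "shift (tool axes) and turn needed: ang = world angle (deg) wanted of tool x; levels the tool"
    s=arm.observe();r=R.from_rotvec(s['ee_rot']);a=np.radians(ang)
    t=R.from_matrix(np.array([[np.cos(a),np.sin(a),0],[np.sin(a),-np.cos(a),0],[0,0,-1]]).T.T)
    d=np.array([x,y,zt])-s['position']
    print('t',round(s['clock'],2),'pos',s['position'].round(4),'xang',np.degrees(np.arctan2(*r.as_matrix()[[1,0],0])).round(2),'F',s['force'].round(1),'w',round(s['width']*91.8,1),'gf',round(s['gripper_force'],1))
    print('shift',r.inv().apply(d).round(4),'turn',(r.inv()*t).as_rotvec().round(4))
E
python3 -c "
from h import *
to(.4940,.1821,.023,28.5)"
```

```text
t 3.23 pos [0.4939 0.1831 0.2456] xang 29.77 F [-0.5  0.8 -0.5] w 91.8 gf 0.0
shift [-0.0003  0.0009  0.2226] turn [0.     0.0003 0.0222]
```

arm_command(targets=[[[0,0.001,0.03,0,0,0.022],[0,0,0.04,0,0,0],[0,0,0.04,0,0,0],[0,0,0.04,0,0,0],[0,0,0.03,0,0,0],[0,0,0.022,0,0,0],[0,0,0.015,0,0,0],[0,0,0.0055,0,0,0],[0,0,0,0,0,0],[0,0,0,0,0,0]]])

```text
clock: 4.47
position: [0.495, 0.1824, 0.024]
ee_rot: [-3.046, -0.768, -0.002]
force: [0.1, -0.1, 0.6]
width: 1.002
gripper_force: 0.0
```

```bash
python3 -c "
from h import *
to(.4940,.1821,.023,28.5)"
```

```text
t 4.47 pos [0.495  0.1824 0.024 ] xang 28.31 F [ 0.1 -0.1  0.6] w 92.0 gf 0.0
shift [-0.0011 -0.0002  0.001 ] turn [-0.     -0.0013 -0.0033]
```

arm_command(targets=[[[0,0,0,0,0,0],[0,0,0,0,0,0],[0,0,0,0,0,0],[0,0,0,0,0,0],[0,0,0,0,0,0],[0,0,0,0,0,0],[0,0,0,0,0,0],[0,0,0,0,0,0]]], jaw=0.04, newtons=40)

```text
clock: 5.48
position: [0.4946, 0.1821, 0.0233]
ee_rot: [3.046, 0.767, 0.0]
force: [-0.0, -0.6, 3.4]
width: 0.649
gripper_force: 40.0
```

arm_command(targets=[[[0,0,-0.005,0,0,0],[0,0,-0.015,0,0,0],[0,0,-0.025,0,0,0],[0,0,-0.03,0,0,0],[0,0,-0.025,0,0,0],[0,0,-0.015,0,0,0],[0,0,-0.005,0,0,0],[0,0,0,0,0,0]]])

```text
clock: 6.48
position: [0.4943, 0.1822, 0.1431]
ee_rot: [-3.046, -0.768, 0.0]
force: [-0.5, 0.1, -2.2]
width: 0.654
gripper_force: 40.0
```

arm_command(targets=[[[0,0,0,0,0,-0.06],[0,0,0,0,0,-0.12],[0,0,0,0,0,-0.14],[0,0,0,0,0,-0.14],[0,0,0,0,0,-0.14],[0,0,0,0,0,-0.14],[0,0,0,0,0,-0.14],[0,0,0,0,0,-0.12],[0,0,0,0,0,0],[0,0,0,0,0,0]]])

```text
clock: 7.72
position: [0.4942, 0.182, 0.1427]
ee_rot: [-2.308, -2.131, 0.002]
force: [0.1, 0.2, -2.8]
width: 0.65
gripper_force: 40.0
```

```bash
python3 -c "
from h import *
to(.5795,-.1530,.125,85.95)"
```

```text
t 7.72 pos [0.4942 0.182  0.1427] xang 85.42 F [ 0.1  0.2 -2.8] w 59.7 gf 40.0
shift [-0.3271  0.1118  0.0177] turn [-0.0009  0.0005 -0.0093]
```

arm_command(targets=[[[-0.015,0.005,0,0,0,-0.009],[-0.035,0.012,0,0,0,0],[-0.045,0.015,0,0,0,0],[-0.048,0.017,0,0,0,0],[-0.048,0.017,0,0,0,0],[-0.048,0.017,0,0,0,0],[-0.045,0.015,0,0,0,0],[-0.03,0.01,0,0,0,0],[-0.013,0.004,0,0,0,0],[0,0,0,0,0,0]]])

```text
clock: 8.98
position: [0.5837, -0.1519, 0.1429]
ee_rot: [-2.297, -2.142, 0.001]
force: [-0.2, 0.6, -1.4]
width: 0.65
gripper_force: 40.0
```

arm_command(targets=[[[0,0,0.017,0,0,0],[0,0,0,0,0,0],[0,0,0,0,0,0]]])

```text
clock: 9.35
position: [0.5837, -0.1507, 0.1259]
ee_rot: [-2.294, -2.145, 0.0]
force: [0.5, 1.2, -3.5]
width: 0.651
gripper_force: 40.0
```

Run:
```python
from h import *
to(.5795,-.1530,.125,85.95)
im=arm.get_image('top');np.save('top1.npy',im,allow_pickle=True)
im2=arm.get_image('scene');np.save('scene1.npy',im2,allow_pickle=True)
p=im['pixels'][:,:,::-1];q=im2['pixels'][:,:,::-1]
a=cv2.resize(p[190:262,336:436],None,fx=8,fy=8,interpolation=cv2.INTER_CUBIC)
cv2.imwrite('pics/top1c.png',a)
```

```text
t 9.35 pos [ 0.5837 -0.1507  0.1259] xang 86.17 F [ 0.5  1.2 -3.5] w 59.7 gf 40.0
shift [-0.0026 -0.004   0.0009] turn [-0.0008 -0.0004  0.0038]
```

View pics/top1c.png

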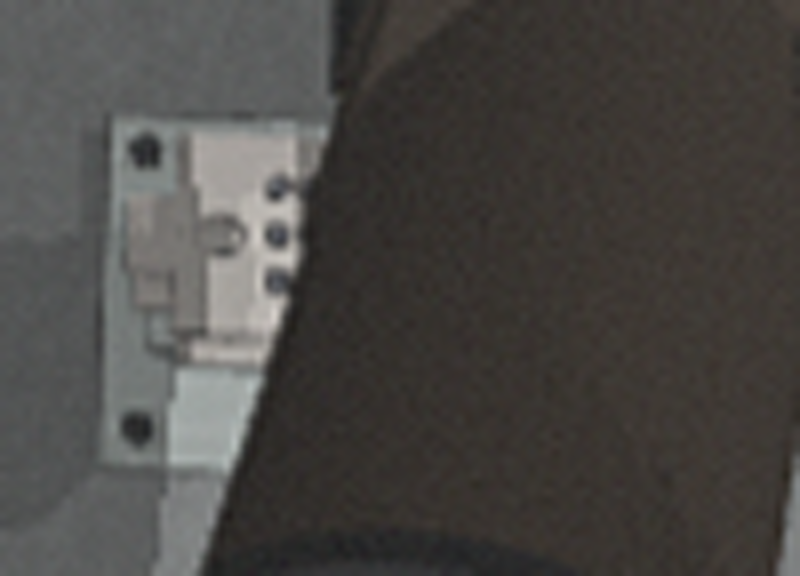

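The arm hides the small end from the top camera. The large hole is visible at (222,236), with the first cap column at (277,188), (277,236) and (277,282).

Run:
```python
from h import *
im=np.load('top1.npy',allow_pickle=True).item()
f=lambda u0,v0,k,L:[((x+.5)/k-.5+u0,(y+.5)/k-.5+v0) for x,y in L]
s=arm.observe();P=s['position'][:2];Rm=R.from_rotvec(s['ee_rot']).as_matrix()
X=Rm[:2,0]
print('expected hole',P+.062*X,'capcol',P+.045*X)
for p in f(336,190,8,[(222,236),(277,188),(277,236),(277,282)]):
    w=world(im,*p,z=.1226);d=w[:2]-P;print(w.round(4),'in tool x,y',(d@Rm[:2,0]).round(4),(d@Rm[:2,1]).round(4))
q=np.load('scene1.npy',allow_pickle=True).item()['pixels'][:,:,::-1]
cv2.imwrite('pics/sc1.png',cv2.resize(q[165:250,205:320],None,fx=6.5,fy=6.5,interpolation=cv2.INTER_CUBIC))
```

```text
expected hole [ 0.58823637 -0.08947623] capcol [ 0.58708873 -0.10643744]
[ 0.5848 -0.0868  0.1226] in tool x,y 0.0645 -0.0036
[ 0.5988 -0.1038  0.1226] in tool x,y 0.0484 0.0115
[ 0.5843 -0.1032  0.1226] in tool x,y 0.0481 -0.003
[ 0.5704 -0.1026  0.1226] in tool x,y 0.0477 -0.0169
```

View pics/sc1.png

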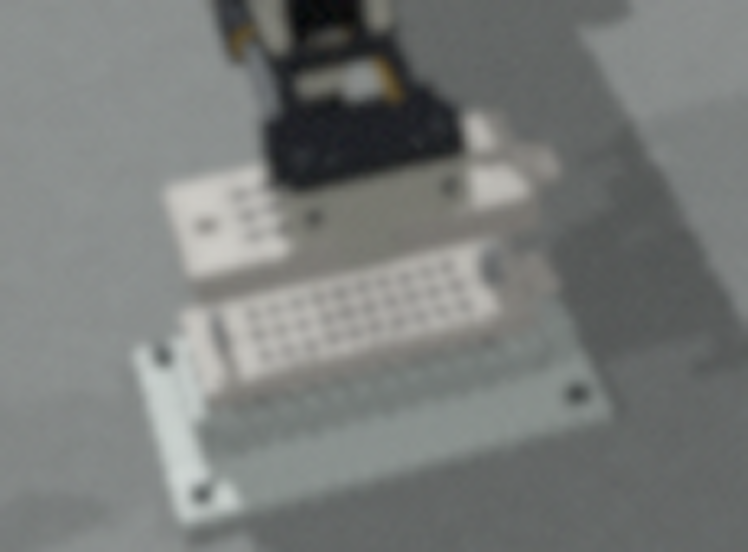

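The scene view shows the plate level above the bed, with its small hole at (205,224). The camera puts the plate about 4–5 mm too far in +y of the filler. I'll correct that, go just above the dowel tips and look again.

arm_command(targets=[[[-0.0048,-0.0009,0,0,0,0.004],[0,0,0.008,0,0,0],[0,0,0.01,0,0,0],[0,0,0.006,0,0,0],[0,0,0,0,0,0],[0,0,0,0,0,0],[0,0,0,0,0,0]]])

```text
clock: 10.32
position: [0.5829, -0.1565, 0.1025]
ee_rot: [2.3, 2.14, 0.001]
force: [0.2, 0.0, -2.3]
width: 0.651
gripper_force: 40.0
```

Run:
```python
from h import *
to(.5795,-.1530,.101,85.95)
im=arm.get_image('top');np.save('top2.npy',im,allow_pickle=True)
im2=arm.get_image('scene');np.save('scene2.npy',im2,allow_pickle=True)
p=im['pixels'][:,:,::-1];q=im2['pixels'][:,:,::-1]
r=lambda a,k:cv2.resize(a,None,fx=k,fy=k,interpolation=cv2.INTER_CUBIC)
a=r(p[200:250,344:384],11.8)[:590,:400]; 
b=r(q[180:250,218:262],8.4)[:590,:390]
c=np.zeros((590,800,3),np.uint8);a=r(p[200:249,344:376],12);c[:588,:384]=a;b=r(q[185:245,220:260],9.8);c[:b.shape[0],400:400+b.shape[1]]=b
cv2.imwrite('pics/c2.png',c)
```

```text
t 10.32 pos [ 0.5829 -0.1565  0.1025] xang 85.87 F [ 0.2  0.  -2.3] w 59.8 gf 40.0
shift [ 0.0033 -0.0036  0.0015] turn [ 0.0005  0.     -0.0013]
```

View pics/c2.png

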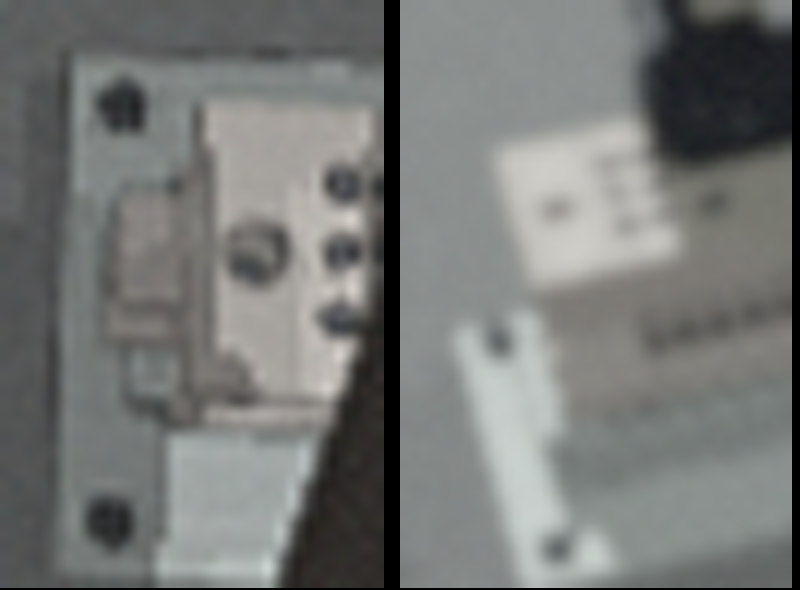

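Left half: the large hole is at (257,250) with a dowel glimpsed inside, and the caps are at (343,185/252/320). Right half: the small hole is at (557,210), and the plinth screws are at (497,342) and (557,548).

Run:
```python
from h import *
t0=np.load('top0.npy',allow_pickle=True).item();t2=np.load('top2.npy',allow_pickle=True).item();s2=np.load('scene2.npy',allow_pickle=True).item()
f=lambda u0,v0,k,L:[((x+.5)/k-.5+u0,(y+.5)/k-.5+v0) for x,y in L]
C=np.array([.5795,-.1530]);Y=np.array([.0706,.9975]);X=np.array([.9975,-.0706])
loc=lambda w:((w[:2]-C)@np.array([X,Y]).T*1000).round(1)
print('screws top0',[loc(world(t0,*p,z=.01)) for p in f(340,196,8,[(113,102),(105,378),(638,122),(635,402)])])
print('screws top2',[loc(world(t2,*p,z=.01)) for p in f(344,200,12,[(121,105),(109,522)])])
print('hole/caps top2',[loc(world(t2,*p,z=.0992)) for p in f(344,200,12,[(257,250),(343,185),(343,252),(341,320)])])
print('screws scene2',[loc(world(s2,*p,z=.01)) for p in f(220,185,9.8,[(97,342),(157,548)])])
print('small hole scene2',[loc(world(s2,*p,z=.0992)) for p in f(220,185,9.8,[(157,210)])])
s=arm.observe(); print('tcp',loc(s['position']))
```

```text
screws top0 [array([46.3, 86.3]), array([-45.1,  85.8]), array([ 46.8, -86.2]), array([-45.5, -86. ])]
screws top2 [array([46.4, 86.5]), array([-45.7,  86. ])]
hole/caps top2 [array([ 1.3, 61. ]), array([15.4, 44. ]), array([ 1.6, 43.6]), array([-12.3,  43.6])]
screws scene2 [array([-46.8, -86.7]), array([ 45.6, -86.1])]
small hole scene2 [array([  2.8, -63.9])]
tcp [ 3.6 -3.2]
```

arm_command(targets=[[[0.0012,-0.0018,0,0,0,-0.001],[0,0,0,0,0,0],[0,0,0.004,0,0,0],[0,0,0.004,0,0,0],[0,0,0.003,0,0,0],[0,0,0,0,0,0],[0,0,0,0,0,0]]])

```text
clock: 11.3
position: [0.581, -0.1552, 0.0912]
ee_rot: [2.299, 2.141, 0.0]
force: [1.2, -0.0, -1.7]
width: 0.65
gripper_force: 40.0
```

Run:
```python
from h import *
to(.5795,-.1530,.101,85.95); print(arm.observe()['ft_torque'].round(2))
im=arm.get_image('top');np.save('top3.npy',im,allow_pickle=True)
p=im['pixels'][:,:,::-1]
im2=arm.get_image('scene');np.save('scene3.npy',im2,allow_pickle=True);q=im2['pixels'][:,:,::-1]
r=lambda a,k:cv2.resize(a,None,fx=k,fy=k,interpolation=cv2.INTER_CUBIC)
c=np.zeros((590,800,3),np.uint8);a=r(p[200:249,344:376],12);c[:588,:384]=a;b=r(q[185:245,220:260],9.8);c[:b.shape[0],400:400+b.shape[1]]=b
cv2.imwrite('pics/c3.png',c)
```

```text
t 11.3 pos [ 0.581  -0.1552  0.0912] xang 85.92 F [ 1.2 -0.  -1.7] w 59.7 gf 40.0
shift [ 0.0021 -0.0016 -0.0098] turn [ 0.0001  0.     -0.0004]
[-0.11  0.05  0.01]
```

View pics/c3.png

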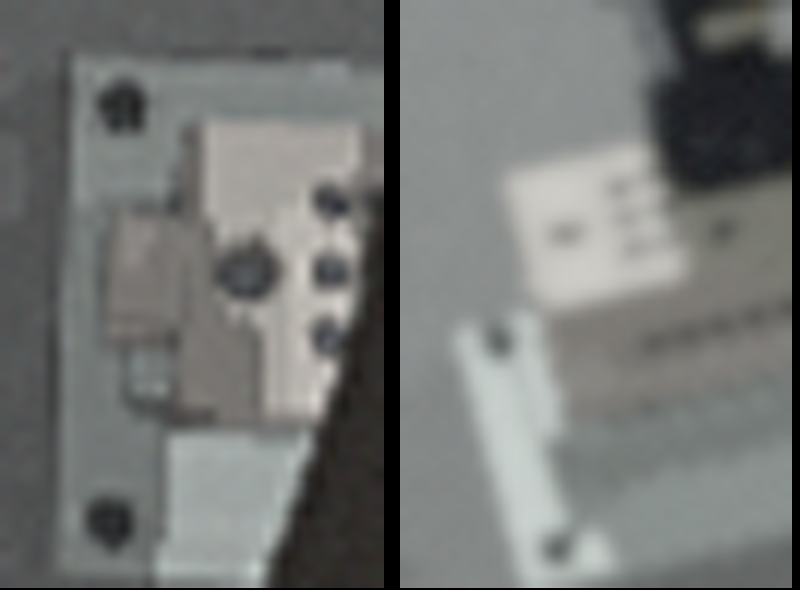

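The large hole at (247,268) now shows the dowel tip centred inside it. The small hole in the scene view is at (567,233). I'll check the numbers.

Run:
```python
from h import *
t2=np.load('top3.npy',allow_pickle=True).item();s2=np.load('scene3.npy',allow_pickle=True).item()
f=lambda u0,v0,k,L:[((x+.5)/k-.5+u0,(y+.5)/k-.5+v0) for x,y in L]
C=np.array([.5795,-.1530]);Y=np.array([.0706,.9975]);X=np.array([.9975,-.0706])
loc=lambda w:((w[:2]-C)@np.array([X,Y]).T*1000).round(1)
print('hole/caps',[loc(world(t2,*p,z=.0879)) for p in f(344,200,12,[(247,268),(331,203),(331,270),(329,337)])])
print('small hole scene',[loc(world(s2,*p,z=.0879)) for p in f(220,185,9.8,[(167,233)])])
```

```text
hole/caps [array([-0.8, 62.3]), array([13.5, 45.5]), array([-0.4, 45.1]), array([-14.3,  45.1])]
small hole scene [array([  0.5, -62.3])]
```

arm_command(targets=[[[0,0,0.002,0,0,0],[0,0,0.002,0,0,0],[0,0,0.002,0,0,0],[0,0,0,0,0,0],[0,0,0,0,0,0]]])

```text
clock: 12.02
position: [0.5809, -0.1552, 0.0852]
ee_rot: [-2.299, -2.141, 0.0]
force: [0.4, -0.2, -1.8]
width: 0.65
gripper_force: 40.0
```

arm_command(targets=[[[0,0,0.002,0,0,0],[0,0,0.002,0,0,0],[0,0,0.001,0,0,0],[0,0,0,0,0,0],[0,0,0,0,0,0]]])

```text
clock: 12.65
position: [0.581, -0.1552, 0.0803]
ee_rot: [2.299, 2.141, 0.0]
force: [-0.0, -0.7, -1.9]
width: 0.649
gripper_force: 40.0
```

arm_command(targets=[[[0,0,0.002,0,0,0],[0,0,0.002,0,0,0],[0,0,0.002,0,0,0],[0,0,0.002,0,0,0],[0,0,0,0,0,0],[0,0,0,0,0,0]]])

```text
clock: 13.4
position: [0.5809, -0.1551, 0.0726]
ee_rot: [-2.299, -2.141, -0.0]
force: [-2.7, 0.6, 6.7]
width: 0.649
gripper_force: 40.0
```

arm_command(targets=[[[0,0,0.002,0,0,0],[0,0,0.002,0,0,0],[0,0,0.001,0,0,0],[0,0,0,0,0,0],[0,0,0,0,0,0]]])

```text
clock: 14.02
position: [0.581, -0.1551, 0.0681]
ee_rot: [2.299, 2.141, 0.001]
force: [-4.1, 2.2, 11.0]
width: 0.652
gripper_force: 40.0
```

arm_command(targets=[[[0,0,0.001,0,0,0],[0,0,0.001,0,0,0],[0,0,0,0,0,0],[0,0,0,0,0,0]]])

```text
clock: 14.52
position: [0.581, -0.1552, 0.0673]
ee_rot: [2.299, 2.141, 0.002]
force: [-8.6, 3.6, 24.6]
width: 0.65
gripper_force: 40.0
```

arm_command(targets=[[[0,0,0.0003,0,0,0],[0,0,0,0,0,0],[0,0,0,0,0,0],[0,0,0,0,0,0]]])

```text
clock: 15.02
position: [0.5809, -0.1552, 0.0672]
ee_rot: [-2.299, -2.141, -0.002]
force: [-9.5, 3.4, 27.9]
width: 0.65
gripper_force: 40.0
```

Run:
```python
from h import *
to(.581,-.155,.0673,85.95)
p=arm.get_image('top')['pixels'][:,:,::-1];q=arm.get_image('scene')['pixels'][:,:,::-1]
r=lambda a,k:cv2.resize(a,None,fx=k,fy=k,interpolation=cv2.INTER_CUBIC)
c=np.zeros((590,800,3),np.uint8);a=r(p[200:249,344:376],12);c[:588,:384]=a;b=r(q[190:250,220:310],4.4);c[:b.shape[0],400:400+b.shape[1]]=b
cv2.imwrite('pics/c4.png',c)
```

```text
t 15.03 pos [ 0.5809 -0.1552  0.0672] xang 85.92 F [-9.5  3.4 27.9] w 59.7 gf 40.0
shift [ 0.0002  0.0001 -0.0001] turn [ 0.0009 -0.0009 -0.0006]
```

View pics/c4.png

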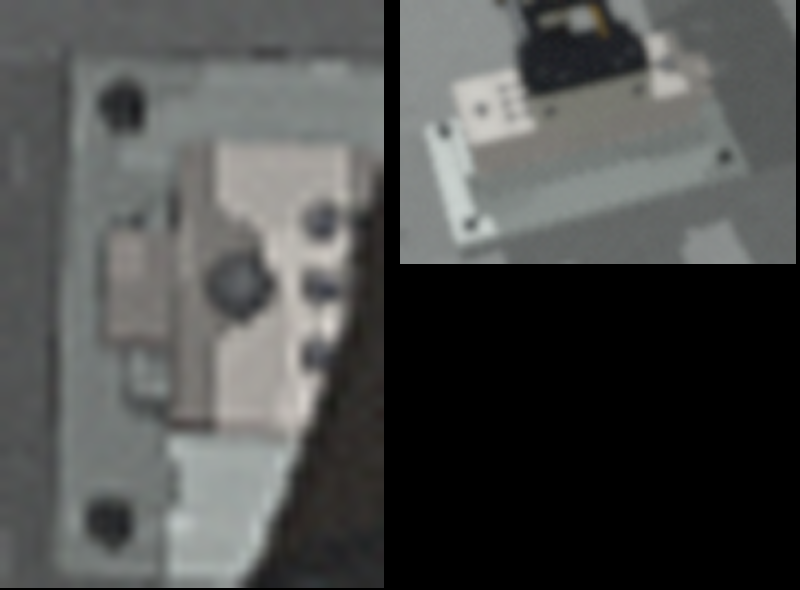

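The plate lies flat on the bed, with the large dowel in its hole at (240,285). The TCP height is exactly that of the bed on its stop, with 28 N of push.

```bash
python3 -c "
from cell import arm
print(arm.sign_off())"
```

```text
the job is handed in; nothing more can be done
None
```

I handed the job in at about 15 s with the cap plate on both dowels, large on large, and the arm still pressing plate and bed down on the stop with about 28 N; the hand-in gave no verdict back.

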